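# Lock a tube rack onto the bench shaker

## Task

Push the tube rack that stands between the guide rails of the bench shaker along the rails until it is fully home against the end stop, without lifting it. Then push the clamp's ball-ended lever over, past its dead point, until it snaps into lock and the clamp's foot stays pressed on the rack. Leave everything else on the bench and on the shaker where it stands.

Things in the scene. Friction and masses are not known exactly. Their poses are not given: they have to be found in the camera images.
- shaker: white bench shaker fixed to the bench, 270 mm (x) by 300 mm (y), flat aluminium platform 260 x 290 mm, its top 75 mm above the bench. Origin: centre of its underside; x points from its front panel (robot side) to its far side, y left, z up. A steel toggle clamp stands outside the left rail, bracket 60 mm high at x 8 to 52, y 30 to 90 mm in this frame
- stop (a point): foot of the end stop's near face, at x = +90, y = -30 mm in the shaker's frame, on the platform. The steel stop (20 mm high) closes the far end of a channel between two steel guide rails (14 mm high, 6 mm thick), which run along the shaker's x from x = -89 to +96 mm, inner faces 45 mm either side of this point. The channel's near end is open
- rack: tube rack: a block 128 mm long (x) by 86 wide by 30 high, 0.18 to 0.35 kg, with holes and a few lids 4 mm proud of its top. Loose in the channel (2 mm clearance a side), its x along the shaker's. Origin: centre of its underside. Starts 12 to 45 mm short of the stop; home, its far face touches the stop and its origin is at x = +26 mm in the shaker's frame. Its near end face is free to push on
- clamp_lever (a joint): lever's hinge, rad. 0 = open: leans 0.75 rad from vertical to the shaker's +y, away from the rack. It turns towards -y: upright at 0.75, dead point about 0.95, then snaps by itself to lock at 1.40, leaning over the rack. Resists at the ball with about 6 N, falling to zero at the dead point; let go sooner it springs back open. The clamp's arm, up when open, comes down with it
- lever_pivot (a point): axis of the lever's hinge, fixed on the shaker at x = +30, y = +65, z = 125 mm in its frame; the hinge runs along the shaker's x
- lever_ball (a point): centre of the grey ball knob, 28 mm in diameter, at the end of the steel lever (12 mm rod), 110 mm from the hinge axis; it moves with the lever; about 205 mm above the bench when open, 235 mm when upright, 213 mm when locked. The space outside it (the shaker's +y) is free at its height
- clamp_foot: rubber foot, 16 mm across, sprung, under the tip of the clamp's arm; origin on the arm's hinge, 58 mm from the foot's axis. With the lever locked the foot presses on the plain left edge of the rack's top with about 4 N
- spare_rack: bystander: a second, identical tube rack lying on the bench, 128 x 86 x 30 mm; origin at the centre of its underside
- jar: bystander: small capped glass jar, 36 mm across, 45 mm high, standing on the shaker's platform beside the right-hand guide rail; origin at the centre of its underside, z up
- capped_tube: bystander: clear capped tube standing on the bench, 32 mm across, 100 mm high; origin at the centre of its underside
- petri_dish: bystander: clear flat dish on the bench, 92 mm across, 16 mm high; origin at the centre of its underside
- tip_box: bystander: pipette-tip box on the bench, 122 x 87 x 72 mm; origin at the centre of its underside
- beaker: bystander: clear plastic beaker on the bench, 84 mm across, 110 mm high; origin at the centre of its underside
- marker: bystander: marker pen lying on the bench, about 137 x 14 x 14 mm; origin at its underside
There are look-alikes about, which are no part of the job. What is shaped like the rack but blue, green or turquoise is not meant.

How it is judged:
On the way, in this order (a step that is already met when the one before it is completed fails the run):
1. the rack is home against the end stop while the lever is still open (x of rack in the frame of shaker above 0.0225 m and z of rack in the frame of shaker below 0.079 m and value of joint clamp_lever below 0.3 rad), for 0.2 s.
2. the lever is past its dead point and in lock, the rack still home (x of rack in the frame of shaker above 0.0225 m and z of rack in the frame of shaker below 0.079 m and value of joint clamp_lever above 1.32 rad), for 0.2 s.
At the end, for the whole second after the job is handed in: The rack lies flat on the platform within 3.5 mm of the end stop, the lever stays locked (above 1.32 rad of 1.40), the clamp's foot presses on the rack with more than 0.5 N, and all is at rest (all of step 2 and contact force between clamp_foot and rack above 0.5 N and linear speed of rack below 0.02 m/s and velocity of joint clamp_lever below 0.1 rad/s); the robot touches nothing.
It fails at once if the rack is lifted or tipped (more than 15 mm up, or 0.2 rad) (z of rack in the frame of shaker above 0.09 m or angle between rack's own z axis and vertical above 0.2 rad).
It fails at once if a bystander is displaced by more than 25 mm or knocked over (distance of any of spare_rack, jar, capped_tube, petri_dish, tip_box, beaker, marker from where it was at the start of the episode above 0.025 m or angle between any of spare_rack, jar, capped_tube, petri_dish, tip_box, beaker, marker's own z axis and vertical above 0.5 rad).
It also fails if it takes over 51 s, if anything falls off the work surface, if the arm or the gripper's body presses on something with over 40 N, if the wrist force passes 120 N, or if a joint passes its speed limit or range.

## Robot

A 7-joint arm with a two-finger parallel gripper is mounted at the origin on the work surface. World frame = base frame: x ahead of the robot, y to its left, z up, the work surface at z = 0. Lengths are in m, angles in rad, forces in N, time in s.
With the tool pointing down it reaches from about 0.425 to 0.925 m from the base axis. Payload 6.8 kg.
Tool frame: the origin (TCP) lies on the mounting face of the last link; the fingertips stand 173 mm ahead of it and the grasp point (between the pads) lies 155 mm ahead of it (grip_point_offset is the distance from the TCP to the grasp point, in m); x points along the fingers, z is the direction in which the jaws open and shut, and the axes are right-handed (so a half turn about x gives the same grasp; the last joint's range is limited). The gripper opens to 85 mm and grips with 20 to 120 N. Pads are 22 mm wide; open, the fingers measure 114 mm over their backs; the gripper's body (76 mm by 85 mm) begins 54 mm behind the grasp point. The pads swing forward as they close: fully open they stand 13 mm farther back than shut.
Start: joints at [-1.321, 0.477, 0.022, 1.555, -0.011, 1.109, -0.083], TCP at [0.236, 0.632, 0.405] pointing down, gripper open.
Joint ranges: [-2.96, 2.96], [-0.34, 2.1], [-1.41, 1.46], [0.24, 2.44], [-1.37, 4.51], [0.17, 1.92], [-2.96, 2.96]. Speed limits (rad/s): [2.39, 2.39, 3.14, 3.14, 3.14, 3.14, 3.14].

## Interface

Orientations are given as a rotation vector (axis times angle).
In Python, from bench import * gives the robot as it stands. The module is installed in compiled form; this text tells all that it offers.
- The arm moves only by the tool servo_tool, never from a script. Its argument "motion" is a list of rows, each a list of 5 numbers: the shift along the tool's x, y, z in m, then the turn about the tool's x in degrees, then the gripper command: -1 is fully open, 1 is shut, values between are in proportion. In form: [[dx, dy, dz, turn, fingers], ...]. A call has 1 to 8 rows; each row is the pose to reach, as a shift and turn from the pose measured when the call began, along the tool's axes at that moment; what a row does not reach only later rows make up. A row lasts 1/10 s, in which the tool goes at most 50 mm and 8.59 degrees, less where a joint would pass 70% of its speed; a pose out of reach is approached as far as the arm can. A call with a gripper value outside its range is refused whole. The fingers move at their own pace and stop on an object; "force" is the grip in N (left out, the last holds). Time passes only in rows, so rows that repeat a pose let the fingers close. It gives the time, the measured TCP pose, the force and the opening at its end, in the units of the state.
- get_obs(): the state, without advancing time (a new reading comes with each control period).
- grab_frame(name): name is "scene" or "top" or "wrist"; returns the picture (400x640x3 uint8, red, green, blue); there is no depth.
- camera_params(name): a dict with "mtx" (3x3 intrinsics, pixels), "world_to_cam" (4x4, takes a point from world to camera coordinates); the wrist camera has in their place "T_tool_cam" (4x4, takes a point from camera to tool coordinates, whose origin is the TCP and whose axes are the tool frame's). Camera axes: x right, y down, z forward; pixel columns grow to the right and rows downward; lengths in m; the calibration is good to about 2 mm. A picture is of the moment at which its call begins: read the wrist's pose just before it. camera_params takes no time and is no camera call.
- hand_in(): hands the job in, once; it reports no verdict.
The state is a dict: "clock": time; "joints": joint angles; "qvel": joint speeds; "tau": joint torques, N m; "tcp_pos": TCP position; "orientation": TCP orientation; "contact_force": force on the tool from outside, world axes, zero at the start; "moment": the same for the moment, N m; "grip_width": finger opening in m.
Only numpy, scipy, OpenCV 4.12 (cv2) and the standard library are available. Lean on these libraries where they do the work, as an engineer would, in place of code of your own. Each camera call takes 0.05 s, during which the arm holds its last target. There are 200 camera calls.

## Working session

There is one attempt and no reset: what is moved stays moved. The work goes in short steps, Python scripts to look and compute and a tool call to move; the robot and the scene stay as the last step left them, time stands still between calls to the robot, and variables do not carry over. Pictures are saved under pics/ and viewed, about 8 in all and at most 12, crops included, and the job is handed in when it is done.

Besides the shell and the picture viewer there is one more tool, called after "Call:" by a JSON object that holds its "fn" and its "kwargs", one argument or row to a line. servo_tool: Moves the arm, as the interface text tells. Its arguments: {"type":"object","properties":{"motion":{"type":"array","items":{"type":"array","items":{"type":"number"}}},"force":{"type":"number"}},"required":["motion"]}

```bash
mkdir -p pics
python3 - <<'E'
from bench import *
import cv2,numpy as np
o=get_obs();print({k:np.round(v,3).tolist() for k,v in o.items()})
for n in("scene","top"):
    im=grab_frame(n);cv2.imwrite(f"pics/{n}0.png",im[:,:,::-1]);p=camera_params(n);print(n,np.round(p["mtx"],1).tolist(),np.round(p["world_to_cam"],4).tolist())
print(np.round(camera_params("wrist")["T_tool_cam"],4).tolist())
E
```

```text
{'clock': 0.0, 'joints': [-1.321, 0.478, 0.022, 1.556, -0.012, 1.109, -0.083], 'qvel': [-0.001, 0.001, 0.0, -0.001, 0.002, -0.001, 0.001], 'tau': [0.0, -59.646, 1.608, -28.12, 0.012, 0.009, -0.0], 'tcp_pos': [0.236, 0.632, 0.404], 'orientation': [-0.943, 1.359, 0.941], 'contact_force': [0.157, 0.039, 0.078], 'moment': [0.038, -0.005, 0.022], 'grip_width': 0.085}
scene [[493.5, 0.0, 320.7], [0.0, 493.5, 192.4], [0.0, 0.0, 1.0]] [[0.5821, 0.8127, 0.0255, -0.2521], [0.4584, -0.302, -0.8359, -0.0629], [-0.6716, 0.4982, -0.5483, 1.7425], [0.0, 0.0, 0.0, 1.0]]
top [[412.2, 0.0, 323.2], [0.0, 412.2, 197.7], [0.0, 0.0, 1.0]] [[-0.019, -0.9998, 0.0071, -0.0126], [-0.9965, 0.0183, -0.0814, 0.4424], [0.0813, -0.0086, -0.9967, 1.3284], [0.0, 0.0, 0.0, 1.0]]
[[-0.0003, -0.3248, 0.9458, 0.03], [-0.0004, -0.9458, -0.3248, 0.0821], [1.0, -0.0004, 0.0002, -0.0012], [0.0, 0.0, 0.0, 1.0]]
```

View pics/top0.png

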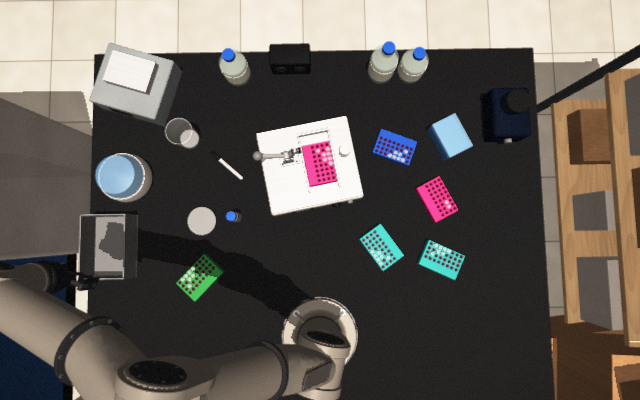

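View pics/scene0.png

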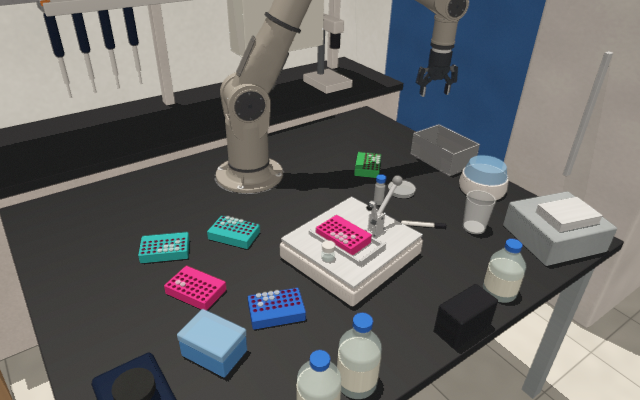

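The top view shows the shaker with corners around (257,132), (347,117), (363,200) and (272,214). The magenta rack is at (320,163), the ball near (257,156), and the capped tube at (232,216), just outside the near-left side. I'll enlarge the top view and fit the shaker's pose.

```bash
cat > h.py <<'E'
from bench import *
import cv2,numpy as np
def ray(n,uv,z):
    p=camera_params(n);K=p["mtx"];T=np.array(p["world_to_cam"]);R=T[:3,:3];t=T[:3,3]
    c=-R.T@t;d=R.T@np.linalg.inv(K)@np.array([uv[0],uv[1],1.]);return c+d*(z-c[2])/d[2]
def proj(n,P):
    p=camera_params(n);T=np.array(p["world_to_cam"]);P=np.atleast_2d(P)@T[:3,:3].T+T[:3,3]
    q=P@np.array(p["mtx"]).T;return q[:,:2]/q[:,2:]
E
python3 - <<'E'
from h import *
im=cv2.imread("pics/top0.png")
w=(im.min(2)>150).astype(np.uint8);w[:,:245]=0;w[:,375:]=0;w[:105]=0;w[225:]=0
c=max(cv2.findContours(w,0,2)[0],key=cv2.contourArea)
r=cv2.minAreaRect(c);b=cv2.boxPoints(r);print("box",np.round(b,1).tolist())
P=np.array([ray("top",q,.075) for q in b]);print(P.round(4).tolist());print([np.linalg.norm(P[i]-P[i-1]).round(4) for i in range(4)],P.mean(0).round(4))
hsv=cv2.cvtColor(im,cv2.COLOR_BGR2HSV);m=cv2.inRange(hsv,(155,120,100),(179,255,255));m[:,345:]=0
c=max(cv2.findContours(m,0,2)[0],key=cv2.contourArea);b=cv2.boxPoints(cv2.minAreaRect(c));print("rack",b.round(1).tolist())
P=np.array([ray("top",q,.105) for q in b]);print(P.round(4).tolist(),[np.linalg.norm(P[i]-P[i-1]).round(4) for i in range(4)],P.mean(0).round(4))
t=cv2.resize(im[100:230,220:380],None,fx=5,fy=5,interpolation=2)[:600];cv2.imwrite("pics/tc.png",t)
s=cv2.imread("pics/scene0.png");cv2.imwrite("pics/sc.png",cv2.resize(s[160:305,270:460],None,fx=4,fy=4,interpolation=2))
E
```

```text
box [[255.5, 133.0], [347.1000061035156, 115.0], [363.3999938964844, 198.39999389648438], [271.8999938964844, 216.39999389648438]]
[[0.6468, 0.1902, 0.075], [0.7, -0.1011, 0.075], [0.4331, -0.1461, 0.075], [0.3822, 0.1407, 0.075]]
[np.float64(0.2692), np.float64(0.2961), np.float64(0.2707), np.float64(0.2913)] [0.5405 0.0209 0.075 ]
rack [[301.1000061035156, 146.1999969482422], [328.29998779296875, 140.60000610351562], [336.70001220703125, 180.8000030517578], [309.5, 186.39999389648438]]
[[0.5956, 0.0452, 0.105], [0.6118, -0.039, 0.105], [0.4863, -0.0622, 0.105], [0.4703, 0.0214, 0.105]] [np.float64(0.1274), np.float64(0.0858), np.float64(0.1277), np.float64(0.0851)] [ 0.541  -0.0086  0.105 ]
```

View pics/tc.png

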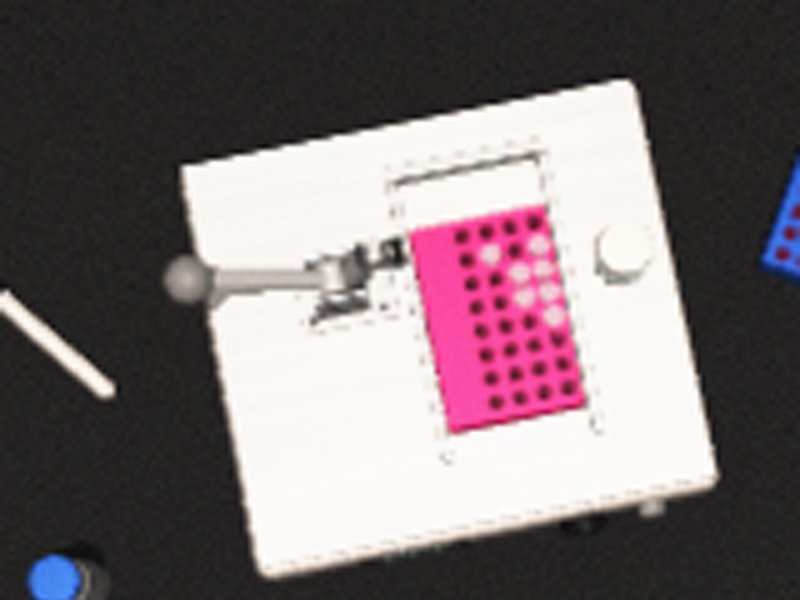

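View pics/sc.png

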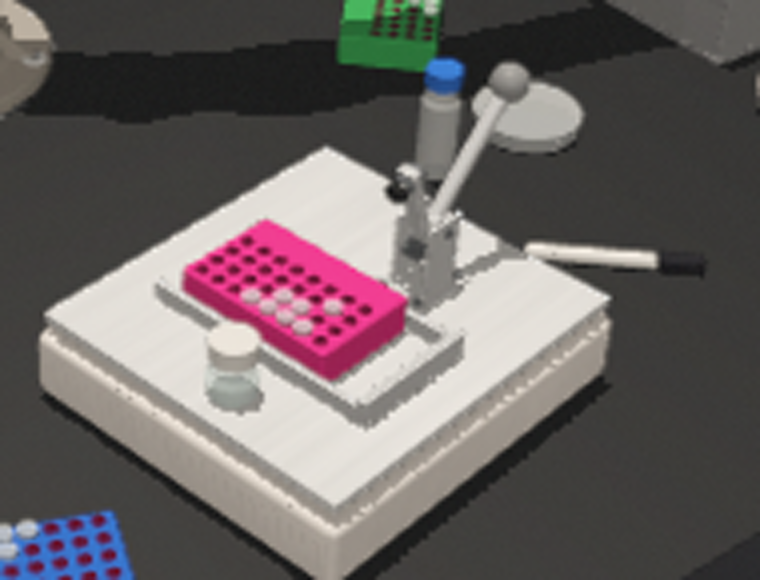

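In the top crop the ball is at full-frame (257.2,155.6), and the gap between rack and stop is visible. In the scene crop the ball is at (397.5,180.5), the platform corners are clear, and the lever is open, leaning outward. Next I fit the shaker's pose to both views.

Run:
```python
from h import *
from scipy.optimize import least_squares
from scipy.spatial.transform import Rotation as Ro
T=lambda u,v:("top",u/5+220-.4,v/5+100-.4)
S=lambda u,v:("scene",u/4+270-.4,v/4+160-.4)
a,b=.13,.145
obs=[((.03,.14,.2055),T(186,278)),((.03,.14,.2055),S(510,82)),
((a,b,.075),T(183,165)),((a,-b,.075),T(630,80)),((-a,-b,.075),T(716,480)),((-a,b,.075),T(264,572)),
((a,b,.075),S(610,298)),((a,-b,.075),S(338,507)),((-a,-b,.075),S(45,315)),((-a,b,.075),S(326,147))]
W=lambda p,P:np.array([p[0]+np.cos(p[2])*P[0]-np.sin(p[2])*P[1],p[1]+np.sin(p[2])*P[0]+np.cos(p[2])*P[1],P[2]])
f=lambda p:np.concatenate([proj(o[0],W(p,P))[0]-o[1:] for P,o in obs])
r=least_squares(f,[.54,.02,.18],loss="soft_l1");p=r.x;print(p,np.degrees(p[2]));print(f(p).reshape(-1,2).round(1).tolist())
c,s=np.cos(p[2]),np.sin(p[2])
d=np.array([.541,-.0086])-p[:2];print("rack in shaker",[c*d[0]+s*d[1],-s*d[0]+c*d[1]])
for n,P in dict(ball=(.03,.14,.2055),nearrack=(-.09,-.03,.1),stop=(.09,-.03,.075)).items():print(n,W(p,P).round(4))
o=get_obs();print(Ro.from_rotvec(o["orientation"]).as_matrix().round(3).tolist())
```

```text
[0.54607221 0.02223854 0.18420285] 10.554045863116913
[[0.4, 0.4], [-0.1, 0.3], [-0.2, 0.2], [0.0, -0.7], [-0.1, -1.0], [-0.6, -0.7], [0.1, -0.3], [-0.4, -0.2], [-0.3, -0.8], [-0.2, -0.2]]
rack in shaker [np.float64(-0.010634876710378039), np.float64(-0.029387793240640003)]
ball [0.5499 0.1654 0.2055]
nearrack [ 0.4631 -0.0237  0.1   ]
stop [0.64   0.0092 0.075 ]
[[-0.0, -0.937, 0.35], [-0.002, 0.35, 0.937], [-1.0, -0.0, -0.002]]
```

The fit is good: residuals are under 1 px, yaw is 10.55°, and the rack lies at x=-10.6 mm and y=-29.4 mm, about 37 mm short. The tool needs a turn of about -31° so that its z lies along the shaker's y. I'll move over now, closing the fingers on the way.

Call:
{"fn": "servo_tool", "kwargs": {
  "motion": [
    [0,-0.037,-0.033,-4,1],
    [0,-0.074,-0.066,-8,1],
    [0,-0.111,-0.1,-12,1],
    [0,-0.148,-0.133,-16,1],
    [0,-0.185,-0.166,-20,1],
    [0,-0.222,-0.199,-24,1],
    [0,-0.259,-0.232,-28,1],
    [0,-0.296,-0.265,-31,1]
  ]
}}

```text
clock: 0.9
tcp_pos: [0.4212, 0.2781, 0.4042]
orientation: [-1.346, 1.117, 1.345]
contact_force: [0.9, 0.9, 0.4]
grip_width: 0.0001
```

```bash
cat >> h.py <<'E'
from scipy.spatial.transform import Rotation as Ro
SP=(.54607,.02224,.18420)
def s2w(P):
    c,s=np.cos(SP[2]),np.sin(SP[2]);return np.array([SP[0]+c*P[0]-s*P[1],SP[1]+s*P[0]+c*P[1],P[2]])
def where(*targets):
    o=get_obs();R=Ro.from_rotvec(o["orientation"]).as_matrix();t=np.array(o["tcp_pos"])
    c,s=np.cos(SP[2]),np.sin(SP[2]);d=t-[SP[0],SP[1],0]
    z=R[:,2];print("t",o["clock"],"tip in shaker",np.round([c*d[0]+s*d[1],-s*d[0]+c*d[1],d[2]-.173],4),"yaw err",np.degrees(np.arctan2(z[1],z[0])-SP[2]).round(2)-90,"F",np.round(o["contact_force"],1),"w",round(o["grip_width"],4),"r",np.hypot(*t[:2]).round(3),"j",np.round(o["joints"],2))
    for P in targets: print(P,"shift",np.round(R.T@(s2w(P)+[0,0,.173]-t),4))
E
python3 -c "
from h import *
where((-.115,-.03,.2),(-.115,-.03,.088))"
```

```text
t 0.9 tip in shaker [-0.0759  0.2744  0.2312] yaw err 0.09999999999999432 F [0.9 0.9 0.4] w 0.0001 r 0.505 j [-0.76  0.2   0.07  1.96 -0.01  0.99  1.06]
(-0.115, -0.03, 0.2) shift [ 0.0317  0.0396 -0.3043]
(-0.115, -0.03, 0.088) shift [ 0.1437  0.0395 -0.3041]
```

Call:
{"fn": "servo_tool", "kwargs": {
  "motion": [
    [0,0.006,-0.045,0,1],
    [0,0.012,-0.09,0,1],
    [0,0.018,-0.135,0,1],
    [0,0.024,-0.18,0,1],
    [0,0.03,-0.225,0,1],
    [0,0.035,-0.265,0,1],
    [0,0.0395,-0.304,0,1],
    [0,0.0395,-0.304,0,1]
  ]
}}

```text
clock: 1.7
tcp_pos: [0.4381, -0.033, 0.4047]
orientation: [-1.341, 1.123, 1.338]
contact_force: [0.5, 0.1, 1.3]
grip_width: -0.0
```

Call:
{"fn": "servo_tool", "kwargs": {
  "motion": [
    [0.04,0,0,0,1],
    [0.075,0,0,0,1],
    [0.105,0,0,0,1],
    [0.125,0,0,0,1],
    [0.135,0,0,0,1],
    [0.135,0,0,0,1]
  ]
}}

```text
clock: 2.3
tcp_pos: [0.4376, -0.0331, 0.2687]
orientation: [-1.34, 1.125, 1.341]
contact_force: [0.2, -0.4, 0.8]
grip_width: -0.0001
```

```bash
python3 -c "
from h import *
where((-.115,-.03,.088),(-.055,-.03,.088))
im=grab_frame('scene');cv2.imwrite('pics/s1.png',cv2.resize(im[130:305,230:460,::-1],None,fx=3.4,fy=3.4))"
```

```text
t 2.3 tip in shaker [-0.1167 -0.0345  0.0957] yaw err -0.3499999999999943 F [ 0.2 -0.4  0.8] w -0.0001 r 0.439 j [-0.32  0.3   0.29  2.24 -0.14  0.62  1.83]
(-0.115, -0.03, 0.088) shift [ 0.0077 -0.0017  0.0045]
(-0.055, -0.03, 0.088) shift [ 0.0075 -0.0617  0.0049]
```

View pics/s1.png

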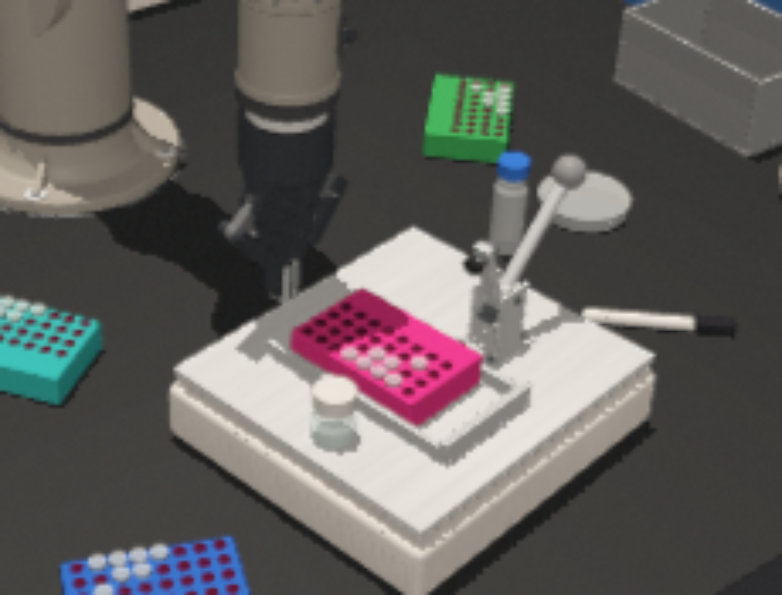

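The fingers stand upright behind the rack's free near face, centred between the rails, and nothing is touched. I'll lower them slightly and push gently.

Call:
{"fn": "servo_tool", "kwargs": {
  "motion": [
    [0.007,0,0.004,0,1],
    [0.007,-0.01,0.0045,0,1],
    [0.007,-0.018,0.0045,0,1],
    [0.007,-0.024,0.0045,0,1],
    [0.007,-0.03,0.0045,0,1],
    [0.007,-0.036,0.0045,0,1],
    [0.007,-0.042,0.0045,0,1],
    [0.007,-0.046,0.0045,0,1]
  ]
}}

```text
clock: 3.15
tcp_pos: [0.4829, -0.0206, 0.2625]
orientation: [-1.34, 1.124, 1.339]
contact_force: [-1.3, -0.4, 0.7]
grip_width: 0.0003
```

```bash
python3 -c "
from h import *
where((-.05,-.03,.088))"
```

```text
t 3.15 tip in shaker [-0.0699 -0.0306  0.0895] yaw err -0.37000000000000455 F [-1.3 -0.4  0.7] w 0.0003 r 0.483 j [-0.32  0.38  0.28  2.14 -0.16  0.65  1.82]
(-0.05, -0.03, 0.088) shift [ 0.0014 -0.0199  0.0007]
```

Call:
{"fn": "servo_tool", "kwargs": {
  "motion": [
    [0,-0.003,0,0,1],
    [0,-0.006,0,0,1],
    [0,-0.009,0,0,1],
    [0,-0.012,0,0,1],
    [0,-0.014,0,0,1],
    [0,-0.016,0,0,1]
  ]
}}

```text
clock: 3.75
tcp_pos: [0.4988, -0.0178, 0.2624]
orientation: [-1.34, 1.124, 1.339]
contact_force: [-1.7, 0.7, 0.1]
grip_width: -0.0002
```

Call:
{"fn": "servo_tool", "kwargs": {
  "motion": [
    [0,-0.001,0,0,1],
    [0,-0.002,0,0,1],
    [0,-0.003,0,0,1],
    [0,-0.004,0,0,1]
  ]
}}

```text
clock: 4.15
tcp_pos: [0.5027, -0.0171, 0.2624]
orientation: [-1.34, 1.124, 1.339]
contact_force: [-1.2, -0.0, 0.8]
grip_width: 0.0002
```

```bash
python3 -c "
from h import *
where()
im=grab_frame('top')[:,:,::-1].copy();hsv=cv2.cvtColor(im,cv2.COLOR_BGR2HSV)
im2=cv2.resize(im[110:230,240:380],None,fx=5,fy=5,interpolation=2);cv2.imwrite('pics/t2.png',im2)"
```

```text
t 4.15 tip in shaker [-0.0498 -0.0307  0.0894] yaw err -0.37000000000000455 F [-1.2 -0.   0.8] w 0.0002 r 0.503 j [-0.32  0.4   0.28  2.1  -0.17  0.66  1.82]
```

View pics/t2.png

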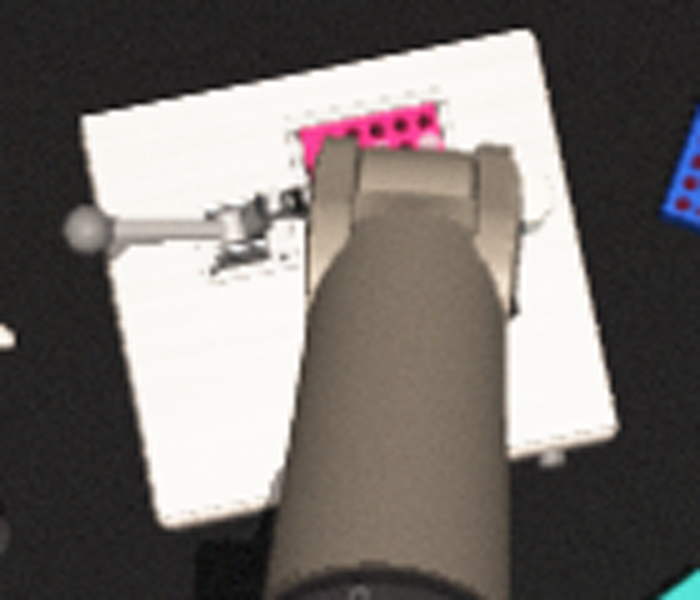

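The rack's far face is almost at the stop line, at crop row 100–130, but the force hasn't risen yet. I'll keep pushing in small steps until it does.

Call:
{"fn": "servo_tool", "kwargs": {
  "motion": [
    [0,-0.001,0,0,1],
    [0,-0.002,0,0,1],
    [0,-0.002,0,0,1]
  ]
}}

```text
clock: 4.5
tcp_pos: [0.5043, -0.0168, 0.2622]
orientation: [-1.339, 1.125, 1.341]
contact_force: [-5.0, -0.6, 3.0]
grip_width: -0.0003
```

Call:
{"fn": "servo_tool", "kwargs": {
  "motion": [
    [0,-0.001,0,0,1],
    [0,-0.002,0,0,1],
    [0,-0.002,0,0,1]
  ]
}}

```text
clock: 4.8
tcp_pos: [0.505, -0.0168, 0.2618]
orientation: [-1.337, 1.128, 1.344]
contact_force: [-7.2, -1.1, 5.4]
grip_width: -0.0
```

The force only rises at the home position (tip at about -47.5 mm), so the rack is against the stop. I'll back off, go up, and check by eye from above.

Call:
{"fn": "servo_tool", "kwargs": {
  "motion": [
    [0,0.015,0,0,1],
    [0,0.04,0,0,1],
    [-0.04,0.05,0,0,1],
    [-0.085,0.05,0,0,1],
    [-0.13,0.05,0.01,0,1],
    [-0.155,0.05,0.05,0,1],
    [-0.16,0.05,0.1,0,1],
    [-0.16,0.05,0.15,0,1]
  ]
}}

```text
clock: 5.6
tcp_pos: [0.431, 0.124, 0.4243]
orientation: [-1.336, 1.122, 1.339]
contact_force: [1.4, 0.7, -0.1]
grip_width: -0.0002
```

Run:
```python
from h import *
where((-.05,.2,.245),(.03,.2,.245),(.03,.195,.195))
im=grab_frame('top')[:,:,::-1].copy();hsv=cv2.cvtColor(im,cv2.COLOR_BGR2HSV);m=cv2.inRange(hsv,(155,120,100),(179,255,255));m[:,345:]=0
c=max(cv2.findContours(m,0,2)[0],key=cv2.contourArea);b=cv2.boxPoints(cv2.minAreaRect(c))
P=np.array([ray("top",q,.105) for q in b]);print(P.round(3).tolist(),[np.linalg.norm(P[i]-P[i-1]).round(4) for i in range(4)])
d=P.mean(0)[:2]-SP[:2];c,s=np.cos(SP[2]),np.sin(SP[2]);print(c*d[0]+s*d[1],-s*d[0]+c*d[1])
cv2.imwrite('pics/t3.png',cv2.resize(im[100:230,220:380],None,fx=4.6,fy=4.6,interpolation=2))
```

```text
t 5.6 tip in shaker [-0.0945  0.1211  0.2513] yaw err -0.4899999999999949 F [ 1.4  0.7 -0.1] w -0.0002 r 0.448 j [-0.61  0.07  0.2   2.06 -0.02  1.02  1.35]
(-0.05, 0.2, 0.245) shift [ 0.0062 -0.0438  0.0793]
(0.03, 0.2, 0.245) shift [ 0.0061 -0.1238  0.08  ]
(0.03, 0.195, 0.195) shift [ 0.0561 -0.124   0.075 ]
[[0.63, 0.05, 0.105], [0.646, -0.034, 0.105], [0.519, -0.056, 0.105], [0.504, 0.027, 0.105]] [np.float64(0.1283), np.float64(0.0856), np.float64(0.1285), np.float64(0.0849)]
0.02378718150629657 -0.030049579017724273
```

View pics/t3.png

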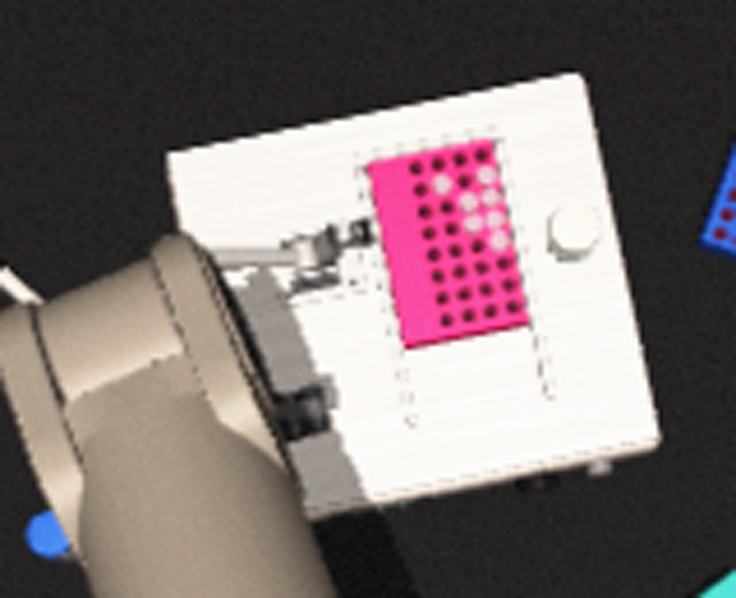

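From above the rack sits flush with the stop, with no gap. It measures x≈24 mm within a couple of mm of bias, y is -30 mm, and the lever is still open. Next I'll go round to the outside of the ball, turning 90° so the fingers push with their broad side.

Call:
{"fn": "servo_tool", "kwargs": {
  "motion": [
    [0,-0.015,0.03,8,1],
    [0,-0.03,0.06,16,1],
    [0,-0.044,0.09,24,1],
    [0,-0.07,0.09,32,1],
    [0,-0.1,0.09,40,1],
    [0,-0.124,0.09,48,1],
    [0,-0.124,0.09,56,1],
    [0,-0.124,0.09,64,1]
  ]
}}

```text
clock: 6.45
tcp_pos: [0.5353, 0.2441, 0.4232]
orientation: [-0.494, 1.515, 0.5]
contact_force: [0.2, -0.6, 0.4]
grip_width: -0.0
```

Call:
{"fn": "servo_tool", "kwargs": {
  "motion": [
    [0,0,0,8,1],
    [0,0,0,16,1],
    [0,0,0,24,1],
    [0,0,0,26.5,1],
    [0,0,0,26.5,1]
  ]
}}

```text
clock: 6.95
tcp_pos: [0.5357, 0.2444, 0.4233]
orientation: [-0.132, 1.567, 0.138]
contact_force: [-0.3, -1.0, 0.4]
grip_width: 0.0
```

```bash
python3 -c "
from h import *
where((.03,.195,.195),(.03,.06,.195))"
```

```text
t 6.95 tip in shaker [0.0305 0.2203 0.2503] yaw err -90.71 F [-0.3 -1.   0.4] w 0.0 r 0.589 j [-0.84  0.33  0.39  1.77 -0.14  1.07 -0.23]
(0.03, 0.195, 0.195) shift [ 0.0552 -0.0255 -0.0002]
(0.03, 0.06, 0.195) shift [ 0.0547 -0.1604  0.0015]
```

Call:
{"fn": "servo_tool", "kwargs": {
  "motion": [
    [0.03,0,0,0,1],
    [0.05,0,0,0,1],
    [0.055,-0.01,0,0,1],
    [0.055,-0.025,0,0,1],
    [0.055,-0.04,0,0,1],
    [0.055,-0.055,0,0,1],
    [0.055,-0.065,0,0,1],
    [0.055,-0.075,0,0,1]
  ]
}}

```text
clock: 7.75
tcp_pos: [0.5485, 0.1787, 0.3725]
orientation: [-0.124, 1.561, 0.156]
contact_force: [-8.6, 28.3, 18.8]
grip_width: 0.0001
```

```bash
python3 -c "
from h import *
where((.03,.06,.195))
im=grab_frame('scene');cv2.imwrite('pics/s4.png',cv2.resize(im[130:305,230:460,::-1],None,fx=3.4,fy=3.4))"
```

```text
t 7.75 tip in shaker [0.031  0.1534 0.1995] yaw err -90.31 F [-8.6 28.3 18.8] w 0.0001 r 0.577 j [-0.72  0.36  0.38  1.85 -0.19  0.95 -0.07]
(0.03, 0.06, 0.195) shift [ 0.0026 -0.0935 -0.0005]
```

View pics/s4.png

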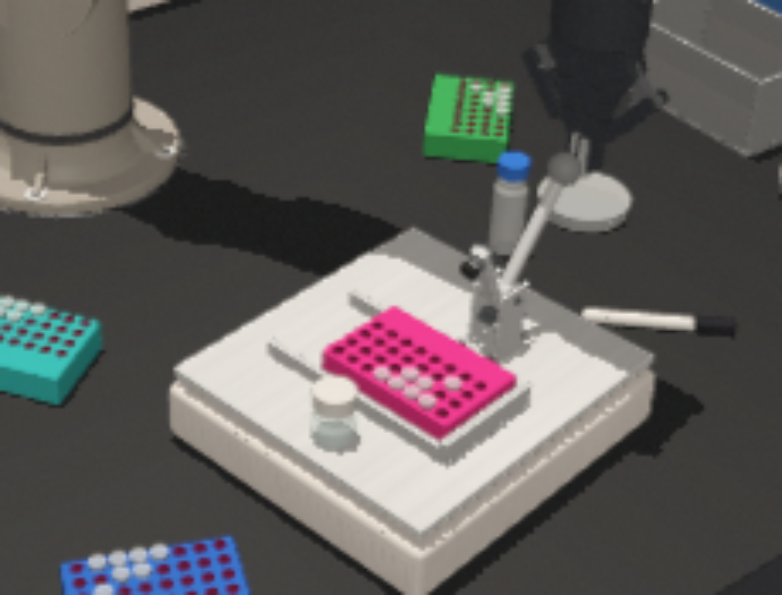

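The fingers are on the ball with the lever starting to lift. The side force (28 N) and upward force (19 N) show friction on the rising ball. I'll follow the ball's arc, rising as I push.

Call:
{"fn": "servo_tool", "kwargs": {
  "motion": [
    [-0.006,-0.003,0,0,1],
    [-0.008,-0.008,0,0,1],
    [-0.01,-0.0135,0,0,1],
    [-0.013,-0.019,0,0,1],
    [-0.015,-0.025,0,0,1],
    [-0.017,-0.031,0,0,1]
  ]
}}

```text
clock: 8.4
tcp_pos: [0.5547, 0.1483, 0.3919]
orientation: [-0.122, 1.556, 0.161]
contact_force: [-2.1, 7.8, 7.2]
grip_width: 0.0001
```

```bash
python3 -c "
from h import *
where((.03,.06,.22))"
```

```text
t 8.4 tip in shaker [0.0316 0.1223 0.2189] yaw err -90.22 F [-2.1  7.8  7.2] w 0.0001 r 0.574 j [-0.68  0.33  0.4   1.84 -0.18  0.98 -0.02]
(0.03, 0.06, 0.22) shift [-0.0026 -0.0623 -0.0013]
```

Call:
{"fn": "servo_tool", "kwargs": {
  "motion": [
    [-0.002,-0.008,0,0,1],
    [-0.004,-0.016,0,0,1],
    [-0.004,-0.025,-0.001,0,1],
    [-0.004,-0.034,-0.001,0,1],
    [-0.004,-0.043,-0.001,0,1],
    [-0.003,-0.05,-0.001,0,1],
    [-0.002,-0.057,-0.001,0,1],
    [-0.001,-0.064,-0.001,0,1]
  ]
}}

```text
clock: 9.2
tcp_pos: [0.5653, 0.0839, 0.391]
orientation: [-0.122, 1.557, 0.16]
contact_force: [-0.3, 0.8, -1.0]
grip_width: -0.0004
```

```bash
python3 -c "
from h import *
where((.03,.2,.26))
im=grab_frame('scene');cv2.imwrite('pics/s5.png',cv2.resize(im[130:305,230:460,::-1],None,fx=3.4,fy=3.4))"
```

```text
t 9.2 tip in shaker [0.0302 0.0571 0.218 ] yaw err -90.26 F [-0.3  0.8 -1. ] w -0.0004 r 0.571 j [-0.59  0.33  0.42  1.85 -0.19  0.98  0.1 ]
(0.03, 0.2, 0.26) shift [-0.0387  0.1438 -0.0003]
```

View pics/s5.png

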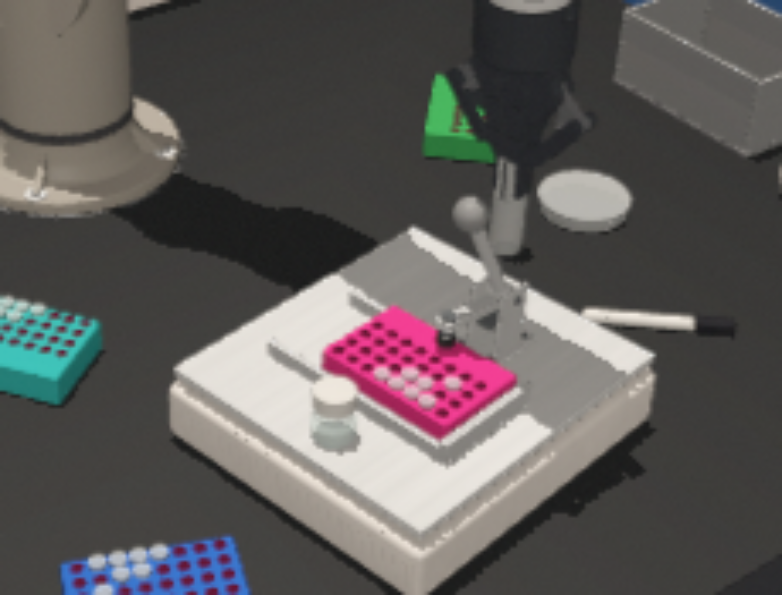

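The lever has snapped over with its ball at full-frame (368,193), and the foot is down on the rack's edge. I'll withdraw outward and up.

Call:
{"fn": "servo_tool", "kwargs": {
  "motion": [
    [0,0.02,0,0,1],
    [-0.01,0.05,0,0,1],
    [-0.03,0.09,0,0,1],
    [-0.06,0.12,0,0,1],
    [-0.09,0.15,0,0,1],
    [-0.09,0.17,0,0,1],
    [-0.09,0.17,0,0,1],
    [-0.09,0.17,0,0,1]
  ]
}}

```text
clock: 10.05
tcp_pos: [0.5344, 0.2475, 0.4839]
orientation: [-0.123, 1.558, 0.158]
contact_force: [0.5, -0.4, 0.0]
grip_width: 0.0003
```

```bash
python3 -c "
from h import *
where()
for a in (1.25,1.32,1.4): print(a,proj('scene',s2w((.03,.065+.11*np.sin(.75-a),.125+.11*np.cos(.75-a)))),proj('top',s2w((.03,.065+.11*np.sin(.75-a),.125+.11*np.cos(.75-a)))))
im=grab_frame('scene');a=cv2.resize(im[160:290,270:460,::-1],None,fx=2.1,fy=2.1)
im=grab_frame('top');b=cv2.resize(im[105:225,220:375,::-1],None,fx=2.5,fy=2.5)[:273];a=a[:273]
b=cv2.copyMakeBorder(b,0,273-b.shape[0],0,0,0) if b.shape[0]<273 else b
cv2.imwrite('pics/f.png',np.hstack([a,b]))"
```

```text
t 10.05 tip in shaker [0.0298 0.2236 0.3109] yaw err -90.31 F [ 0.5 -0.4  0. ] w 0.0003 r 0.589 j [-0.84  0.27  0.38  1.7  -0.13  1.18 -0.25]
1.25 [[367.70130549 193.46056082]] [[301.21505342 145.46070342]]
1.32 [[365.92872607 195.74608263]] [[303.59169062 145.28517398]]
1.4 [[363.97032291 198.49297898]] [[306.16980502 145.15211924]]
```

View pics/f.png

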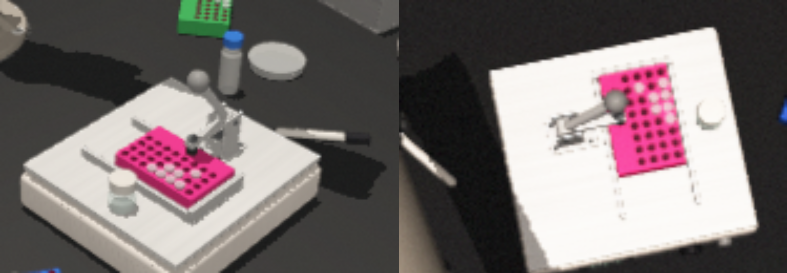

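The ball is now at scene (364.3,198.6) and top (306.8,145.4). A lever at 1.40 rad is predicted at (364.0,198.5) and (306.2,145.2), so it is locked. The rack is flush with the stop, the foot is on it, and the jar, tube and dish stand as before.

```bash
python3 -c "
from bench import *
print(hand_in())"
```

```text
the job is handed in; nothing more can be done
None
```

I pushed the rack home against the end stop and snapped the clamp lever into lock. The job was handed in at about 10 s on the clock, and no verdict was reported.

**Rack:** The closed fingers pushed it about 37 mm along the channel, and the force rose only at the stop. From above it lies flush with the stop, with no visible gap. The top camera measured its origin at x ≈ 23.8 mm against a nominal 26 mm. That is inside the limit and about the size of the calibration error.

**Lever:** My first push on the ball met more force than expected, about 28 N sideways and 19 N up, because of friction as the ball rose. I then followed the ball's arc and the force fell to about 8 N. In both cameras the ball ended within 1 px of where a lever at 1.40 rad would put it.

**Final state:** The foot is seen on the rack's left edge, but I could not measure its pressing force. The arm is withdrawn and clear of everything, and its force reading is about zero. The jar, capped tube, dish and marker look unmoved. I did not check the other bystanders again, but the arm did not touch them.

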